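Snap the last rollers into a split bearing and close its cap

ROBOT

A 6-joint arm with a two-finger parallel gripper is mounted at the origin on the work surface; the furniture and walls round the work are solid. World frame = base frame: x ahead of the robot, y to its left, z up, the work surface at z = 0. Lengths are in m, angles in rad, forces in N, time in s.
With the tool pointing down it reaches from about 0.275 to 0.875 m from the base axis. Payload 12.5 kg.
Tool frame: the origin (TCP) lies midway between the tips of the shut fingers; the grasp point (between the pads) lies 19 mm behind it; z points along the fingers, y is the line along which they close (so a half turn about z gives the same grasp; the last joint's range is limited). The gripper opens to 85 mm and grips with 20 to 120 N. Pads are 22 mm wide; open, the fingers measure 114 mm over their backs; the gripper's body (76 mm by 85 mm) begins 54 mm behind the grasp point. The pads swing forward as they close: fully open they stand 13 mm farther back than shut.
Start: joints at [-1.331, 0.351, 1.652, -0, 1.139, -0.085], TCP at [0.176, -0.521, 0.231] pointing down, gripper open.
Joint ranges: [-2.75, 2.75], [-0.79, 2.1], [0.01, 2.65], [-1.57, 4.71], [0.07, 3.14], [-2.87, 2.87]. Speed limits (rad/s): [2.22, 2.22, 2.79, 3.14, 3.14, 3.14].

INTERFACE

Orientations are given as a 3x3 rotation matrix whose columns are the frame's x, y, z axes.
In Python, from cell import telemetry, read_camera, calibration, arm gives the robot as it stands.
- The arm moves only by the tool play_rows, never from a script. Its argument "motion" is a list that holds one entry, the list of rows, each a list of 7 numbers: the shift along the tool's x, y, z scaled (see below), then the turn, a rotation vector about the tool's x, y, z scaled (see below), then the opening, from 0 (shut) to 1 (fully open). In form: [[[dx, dy, dz, rx, ry, rz, hand], ...]]. A call has exactly 10 rows; each row is the pose to reach, as a shift and turn from the pose commanded when the call began, along the tool's axes at that moment, turning the shorter way round; what a row does not reach only later rows make up. The controller multiplies each number of a shift by 0.6 m and each number of a turn by pi rad. A row lasts 1/10 s, in which the tool goes at most 50 mm and 8.59 degrees, less where a joint would pass 70% of its speed; a pose out of reach is approached as far as the arm can. A call with a number of a shift or a turn outside -1 to 1 is refused whole. A call with a gripper value outside its range is refused whole. The fingers move at their own pace and stop on an object; "force" is the grip in N (left out, the last holds). Time passes only in rows, so rows that repeat a pose let the fingers close, or fill a call up. It gives the time, the measured TCP pose, the force, the opening and the grip force at its end, in the units of the state.
- telemetry.get_state(): the state, without advancing time (a new reading comes with each control period).
- read_camera(name): name is "side" or "top" or "wrist"; returns the picture (384x512x3 uint8, blue, green, red); there is no depth.
- calibration(name): a dict with "intrinsics" (3x3 intrinsics, pixels), "R" (3x3) and "t" (3): a world point X has camera coordinates R X + t. Camera axes: x right, y down, z forward; pixel columns grow to the right and rows downward; lengths in m; the calibration is good to about 2 mm. The wrist camera is an equidistant fisheye: a pixel r from the principal point sees the ray r / f radians off the axis. A picture is of the moment at which its call begins: read the wrist's pose just before it. calibration takes no time and is no camera call; for the wrist camera it gives the pose at the moment of the call.
- arm.finish_job(): hands the job in; it is judged then, once.
The state is a dict: "time": time; "joint_pos": joint angles; "qd": joint speeds; "joint_torque": joint torques, N m; "position": TCP position; "tool_rot": TCP orientation; "wrist_force": force on the tool from outside, world axes, zero at the start; "torque": the same for the moment, N m; "width": finger opening in m; "gripper_force": force on a finger pad.
Only numpy, scipy, OpenCV 4.12 (cv2) and the standard library are available. Lean on these libraries where they do the work, as an engineer would, in place of code of your own. Each camera call takes 0.05 s, during which the arm holds its last target. There are 200 camera calls.

TASK

Finish assembling the roller bearing in the open bearing block: take the two loose rollers from the wooden rack and press one into each of the two empty cage pockets until it snaps fully home between its prongs. Then take the cap by its bar handle and swing it gently down until it is fully closed. Leave the caliper, the spanner and the small bottle where they are.

Things in the scene. Friction and masses are not known exactly. Their poses are not given: they have to be found in the camera images.
- block: Grey cast bearing block fixed on the bench, base 84 x 262 x 16 mm. Origin: centre of the underside. x: along the level shaft, whose axis lies 100 mm above the origin; y: to the cap's hinge side; z up. Above the shaft axis the bearing lies open: race of 45 mm radius, brass cage round it with end rims to 58.5 mm radius (32 to 37 mm either side of the middle) and bars to 60 mm radius.
- cage (a joint): Angle of the brass cage about the shaft axis (rad); 0: the middle (filled) pocket points straight up; positive turns it towards the block's -y. The cage is tight (moves only under about 30 N) and starts anywhere in +-0.12. Eight of its ten pockets already hold rollers that stay there.
- pocket_right (a point): Where the centre of the seated roller must be in the empty pocket 36 deg to the block's -y from the filled top one, 59 mm from the shaft axis. z axis: radially outwards (insert along -z); x: the roller's direction. The pocket is 30 mm wide, 64 mm long; two springy prongs 10.5 mm above this point leave 24 mm between them: push the roller through with 5 to 12 N until it snaps under them.
- pocket_left (a point): The same for the empty pocket 36 deg to the block's +y from the top.
- roller_1: Loose steel roller, 28 mm diameter, 60 mm long, flat ends. Origin: centre; x: its axis. Any roller may go into any pocket. It lies level in a V groove of the rack, centre 36 mm above the bench, both ends overhang the V strip by 13 mm: grip it by its two flat ends, within their outer 13 mm: once seated, prongs stand on both sides of it and the rims hide the inner half of its ends.
- roller_2: The other loose roller, like roller_1.
- rack: Wooden rack fixed on the bench: board 52 x 158 x 12 mm with a 34 mm wide strip, 30 mm high, with three V grooves across it 46 mm apart along its y, the middle one empty. Origin: centre of the underside; the rollers lie along its x.
- cap (a joint): Opening angle (rad) of the hinged cap, the upper half of the housing (half ring, 75 mm inner, 93 mm outer radius): 0 fully closed, 2.75 folded back. It turns about the line through cap_hinge along the block's x on a stiff hinge: it stays where it is left; about 5 N at the handle moves it.
- cap_hinge (a point): Middle of the cap's hinge axis, on the block's +y side, 100 mm above the bench.
- cap_handle (a point): Middle of the cap's bar handle: round steel bar, 10 mm diameter, 68 mm long, along the block's x, 243 mm from the hinge axis, held by an arm at each end; 36 mm are free between it and the cap's flange. With the cap closed it lies 142 mm from the shaft axis on the block's -y side, 118 mm above the bench.
- caliper: Digital caliper lying on the bench, 69 x 202 x 13 mm. Bystander.
- spanner: Combination spanner lying on the bench, 27 x 179 x 9 mm. Bystander.
- bottle: Small dropper bottle standing on the bench, 31 mm diameter, 98 mm high. Bystander.
Mind the look-alikes: they are no part of the job. What is shaped like the roller_2 but purple is not meant.

How it is judged:
On the way:
1. a roller sits home in each of the two pockets, the cap still open (((distance between roller_1 and pocket_right below 0.004 m and angle between the x axis of roller_1 and the x axis of block, either way round below 0.08 rad) or (distance between roller_2 and pocket_right below 0.004 m and angle between the x axis of roller_2 and the x axis of block, either way round below 0.08 rad)) and ((distance between roller_1 and pocket_left below 0.004 m and angle between the x axis of roller_1 and the x axis of block, either way round below 0.08 rad) or (distance between roller_2 and pocket_left below 0.004 m and angle between the x axis of roller_2 and the x axis of block, either way round below 0.08 rad)) and value of joint cap above 1 rad), for 0.2 s.
At the end, for the whole second after the job is handed in: Each of the two pockets holds one roller, its centre within 4 mm of the pocket's centre and its axis within 0.08 rad of the shaft's direction, at rest; the cap is closed to less than 0.04 rad (((distance between roller_1 and pocket_right below 0.004 m and angle between the x axis of roller_1 and the x axis of block, either way round below 0.08 rad) or (distance between roller_2 and pocket_right below 0.004 m and angle between the x axis of roller_2 and the x axis of block, either way round below 0.08 rad)) and ((distance between roller_1 and pocket_left below 0.004 m and angle between the x axis of roller_1 and the x axis of block, either way round below 0.08 rad) or (distance between roller_2 and pocket_left below 0.004 m and angle between the x axis of roller_2 and the x axis of block, either way round below 0.08 rad)) and value of joint cap below 0.04 rad and linear speed of each of roller_1, roller_2 below 0.03 m/s); the robot touches nothing.
It fails at once if the cap is slammed (closes faster than 3 rad/s) (velocity of joint cap below -3 rad/s).
It fails at once if the caliper is moved by more than 30 mm (distance of caliper from where it was at the start of the episode above 0.03 m).
It fails at once if the spanner is moved by more than 30 mm (distance of spanner from where it was at the start of the episode above 0.03 m).
It fails at once if the bottle is moved by more than 30 mm (distance of bottle from where it was at the start of the episode above 0.03 m).
It also fails if it takes over 67 s, if anything falls off the work surface, if the arm or the gripper's body presses on something with over 40 N, if the wrist force passes 120 N, or if a joint passes its speed limit or range.

## Working session

There is one attempt and no reset: what is moved stays moved. The work goes in short steps, Python scripts to look and compute and a tool call to move; the robot and the scene stay as the last step left them, time stands still between calls to the robot, and variables do not carry over. Pictures are saved under pics/ and viewed, at most 10 in all, crops included, and the job is handed in when it is done.

Besides the shell and the picture viewer there is one more tool, called after ">>>" by a JSON object that holds its "api" and its "payload". play_rows: Moves the arm, as the interface text tells. Its arguments: {"type":"object","properties":{"motion":{"type":"array"},"force":{"type":"number"}},"required":["motion"]}

```bash
ls; mkdir -p pics
python3 - <<'E'
from cell import telemetry, read_camera, calibration, arm
import cv2,numpy as np
s=telemetry.get_state();print(s)
ims=[]
for n in ("top","side"):
    im=read_camera(n);cv2.imwrite(f"pics/{n}0.png",im);c=calibration(n);print(n,c)
E
```

```text
pics
{'time': 0.0, 'joint_pos': array([-1.33059212e+00,  3.51231393e-01,  1.65243298e+00,  1.93172802e-05,
        1.13913590e+00, -8.46084612e-02]), 'qd': array([-0.00038151, -0.00047312,  0.00055126, -0.00063567, -0.00026297,
        0.00041028]), 'joint_torque': array([ 4.84062766e-04, -5.06102228e+01, -2.91405791e+01, -6.84746033e-05,
        4.52000939e-03, -7.05440783e-06]), 'position': array([ 0.17546432, -0.52089735,  0.23075771]), 'tool_rot': array([[ 9.47713126e-01,  3.19123421e-01, -2.70253548e-04],
       [ 3.19123513e-01, -9.47712402e-01,  1.17712743e-03],
       [ 1.19526293e-04, -1.20182338e-03, -9.99999271e-01]]), 'wrist_force': array([0.519938  , 0.37321867, 0.44333935]), 'torque': array([-0.00588446, -0.06010665,  0.01712121]), 'gripper_force': 0.0, 'width': 0.0854164037478866}
top {'intrinsics': array([[448.13672647,   0.        , 248.74672015],
       [  0.        , 448.13672647, 190.34966223],
       [  0.        ,   0.        ,   1.        ]]), 'R': array([[-8.63472599e-03, -9.99961936e-01, -1.25256634e-03],
       [-9.89933980e-01,  8.72507919e-03, -1.41260709e-01],
       [ 1.41266261e-01,  2.02104721e-05, -9.89971638e-01]]), 't': array([-0.12482079,  0.57792616,  1.09162214])}
side {'intrinsics': array([[419.31425637,   0.        , 253.0123318 ],
       [  0.        , 419.31425637, 191.66354029],
       [  0.        ,   0.        ,   1.        ]]), 'R': array([[-0.99969482,  0.02121747, -0.0126527 ],
       [ 0.02104517,  0.46323251, -0.88598688],
       [-0.01293726, -0.88598277, -0.46353766]]), 't': array([0.58455275, 0.14933142, 0.97183132])}
```

View pics/top0.png

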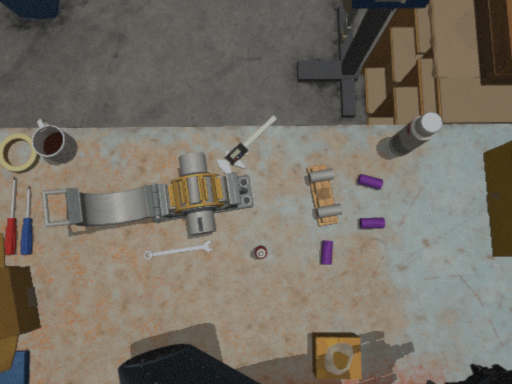

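View pics/side0.png

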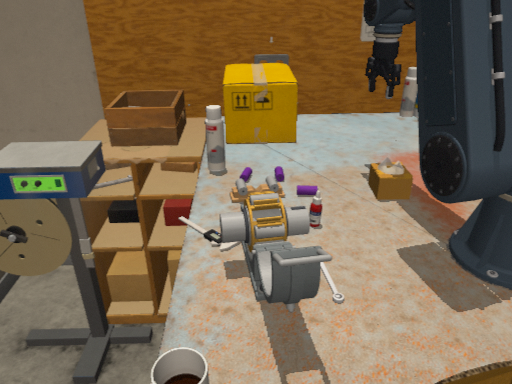

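The top view shows the block with its open cage at about (197,190) and the cap folded back to the left, with its handle at (48,207). The rack is at (323,195), with grey rollers at about (320,175) and (329,211). The cylinders at (370,182), (372,223) and (327,252) are purple look-alikes on the bench. The grey pair in the rack's grooves fits the description. I'll confirm this with a crop.

```bash
cat > h.py <<'E'
import numpy as np, cv2
from cell import telemetry, read_camera, calibration, arm
def ray(n,u,v,c=None):
    c=c or calibration(n);K=c["intrinsics"];R=np.array(c["R"]);t=np.array(c["t"])
    x=(u-K[0,2])/K[0,0];y=(v-K[1,2])/K[1,1]
    if n=="wrist":
        r=np.hypot(x,y);d=np.array([np.sin(r)*x/max(r,1e-9),np.sin(r)*y/max(r,1e-9),np.cos(r)])
    else: d=np.array([x,y,1.])
    return -R.T@t, R.T@d/np.linalg.norm(d)
def onz(n,u,v,z,c=None):
    o,d=ray(n,u,v,c);return o+d*(z-o[2])/d[2]
def proj(n,X,c=None):
    c=c or calibration(n);K=c["intrinsics"];p=np.array(c["R"])@X+np.array(c["t"])
    if n=="wrist":
        r=np.hypot(p[0],p[1]);th=np.arctan2(r,p[2]);q=p[:2]/max(r,1e-9)*th
    else: q=p[:2]/p[2]
    return np.array([K[0,0]*q[0]+K[0,2],K[1,1]*q[1]+K[1,2]])
E
python3 - <<'E'
from h import *
im=cv2.imread("pics/top0.png")
cv2.imwrite("pics/crop1.png",cv2.resize(im[140:270,150:400],None,fx=3.2,fy=3.2,interpolation=cv2.INTER_CUBIC))
for nm,u,v,z in [("shaft top",192,158,.1),("shaft bot",202,228,.1),("handle",48,207,.2),("r1",320,175,.036),("r2",329,211,.036),("bottle",261,251,.098),("rack",324,195,.03)]:
    print(nm,onz("top",u,v,z).round(4))
c=calibration("wrist");s=telemetry.get_state()
R=np.array(c["R"]);print(c["intrinsics"],s["tool_rot"].T@(-R.T@c["t"]-s["position"]),R@s["tool_rot"])
E
```

```text
shaft top [0.6487 0.0068 0.1   ]
shaft bot [ 0.4794 -0.0185  0.1   ]
handle [0.5216 0.3038 0.2   ]
r1 [ 0.6155 -0.3119  0.036 ]
r2 [ 0.5231 -0.3317  0.036 ]
bottle [ 0.4243 -0.1574  0.098 ]
rack [ 0.5647 -0.3215  0.03  ]
[[297.31863964   0.         255.79079336]
 [  0.         297.31863964 194.10348309]
 [  0.           0.           1.        ]] [ 0.08270384  0.00067197 -0.14274241] [[-2.32632183e-04  9.99999972e-01  4.93129918e-05]
 [-9.47196645e-01 -2.04536060e-04 -3.20653200e-01]
 [-3.20653181e-01 -1.21303354e-04  9.47196665e-01]]
```

View pics/crop1.png

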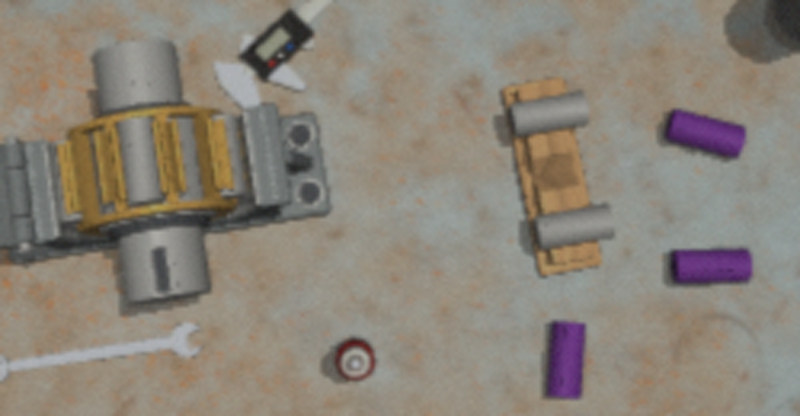

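The crop confirms it: the grey rollers lie in the rack grooves at about (321.6,175.3) and (329.7,210.9) in the full image. The three purple cylinders lie outside the rack and are not meant. Next I'll go above the rack for a wrist view.

```bash
cat >> h.py <<'E'
from scipy.spatial.transform import Rotation as Ro
def down(yaw_y):  # tool z down, tool y at world heading yaw_y
    y=np.array([np.cos(yaw_y),np.sin(yaw_y),0]);z=np.array([0,0,-1.]);return np.c_[np.cross(y,z),y,z]
def rows(p,R,p0=None,R0=None):
    s=telemetry.get_state()
    p0=s["position"] if p0 is None else p0;R0=s["tool_rot"] if R0 is None else R0
    d=R0.T@(np.array(p)-p0)/.6;r=Ro.from_matrix(R0.T@R).as_rotvec()/np.pi
    print("row",np.r_[d,r].round(4).tolist(),"t",round(s["time"],2),"dist mm",round(np.linalg.norm(d)*600),"deg",round(np.linalg.norm(r)*180,1));return
E
python3 -c "
from h import *
rows([.57,-.322,.17],down(np.radians(-77)))"
```

```text
row [0.729, -0.1043, 0.1015, -0.0003, -0.0, 0.0312] t 0.1 dist mm 446 deg 5.6
```

>>> {"api": "play_rows", "payload": {"motion": [[[0.73, -0.104, 0.1, 0, 0, 0.031, 1], [0.73, -0.104, 0.1, 0, 0, 0.031, 1], [0.73, -0.104, 0.1, 0, 0, 0.031, 1], [0.73, -0.104, 0.1, 0, 0, 0.031, 1], [0.73, -0.104, 0.1, 0, 0, 0.031, 1], [0.73, -0.104, 0.1, 0, 0, 0.031, 1], [0.73, -0.104, 0.1, 0, 0, 0.031, 1], [0.73, -0.104, 0.1, 0, 0, 0.031, 1], [0.73, -0.104, 0.1, 0, 0, 0.031, 1], [0.73, -0.104, 0.1, 0, 0, 0.031, 1]]]}}

```text
time: 1.1
position: [0.5741, -0.3189, 0.1696]
tool_rot: [[0.973, 0.23, -0.001], [0.23, -0.973, 0.001], [-0.0, -0.002, -1.0]]
wrist_force: [0.0, 0.2, 0.2]
width: 0.0857
gripper_force: 0.0
```

Run:
```python
from h import *
s=telemetry.get_state();print(s["time"],s["position"].round(4),s["tool_rot"].round(3))
c=calibration("wrist");im=read_camera("wrist");cv2.imwrite("pics/w1.png",im)
import pickle;pickle.dump(c,open("w1.pkl","wb"))
for p in [(.6155,-.312,.036),(.523,-.332,.036)]:print(proj("wrist",np.array(p),c))
```

```text
1.1 [ 0.5741 -0.3189  0.1696] [[ 0.973  0.23  -0.001]
 [ 0.23  -0.973  0.001]
 [-0.    -0.002 -1.   ]]
[258.31760486 140.64744775]
[256.38177766 232.53662086]
```

View pics/w1.png

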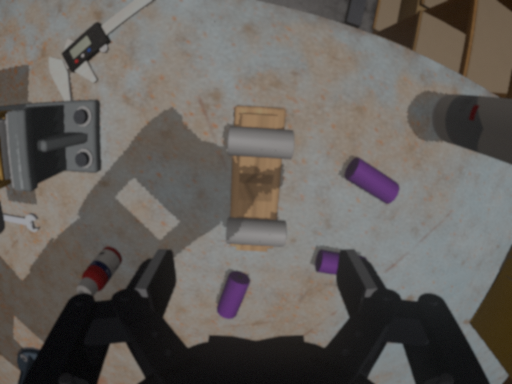

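The wrist view shows the grey rollers at (260,142) and (257,232), each lying across the rack close to where I predicted. Now I'll segment them.

```bash
cat >> h.py <<'E'
def rollers(im,c,guess,z=.036,win=55):
    hsv=cv2.cvtColor(im,cv2.COLOR_BGR2HSV);out=[]
    for g in guess:
        m=((hsv[...,1]<40)&(hsv[...,2]>85)).astype(np.uint8)
        w=np.zeros_like(m);x,y=map(int,g);w[max(0,y-32):y+32,x-win:x+win]=1
        m=cv2.morphologyEx(m*w,cv2.MORPH_OPEN,np.ones((5,5)))
        cs,_=cv2.findContours(m,cv2.RETR_EXTERNAL,cv2.CHAIN_APPROX_NONE)
        k=max(cs,key=cv2.contourArea);r=cv2.minAreaRect(k);b=cv2.boxPoints(r)
        if np.linalg.norm(b[0]-b[1])<np.linalg.norm(b[1]-b[2]): e=[(b[0]+b[1])/2,(b[2]+b[3])/2]
        else: e=[(b[1]+b[2])/2,(b[3]+b[0])/2]
        E=[onz("wrist",*q,z,c) for q in e];d=E[1]-E[0];C=onz("wrist",*r[0],z,c)
        print("px",np.round(r[0],1),np.round(r[1],1),"centre",C.round(4),"ends",E[0].round(4)[:2],E[1].round(4)[:2],"len",np.linalg.norm(d).round(4),"head",np.degrees(np.arctan2(d[1],d[0])).round(1));out.append(C)
    return out
E
python3 - <<'E'
from h import *;import pickle
rollers(cv2.imread("pics/w1.png"),pickle.load(open("w1.pkl","rb")),[(260,142),(256,232)])
E
```

```text
px [259.5 141.5] [109.  63.] centre [ 0.615  -0.3133  0.036 ] ends [ 0.6036 -0.2631] [ 0.6274 -0.3633] len 0.103 head -76.6
px [255.5 231.5] [109.  63.] centre [ 0.524  -0.3308  0.036 ] ends [ 0.5104 -0.2756] [ 0.5366 -0.3862] len 0.1137 head -76.7
```

Run:
```python
from h import *
h=cv2.cvtColor(cv2.imread("pics/w1.png"),cv2.COLOR_BGR2HSV)
for y in (130,140,150): print(y,[tuple(map(int,h[y,x])) for x in range(216,304,8)])
for y in (226,234): print(y,[tuple(map(int,h[y,x])) for x in range(216,304,8)])
```

```text
130 [(17, 30, 137), (15, 24, 106), (10, 7, 107), (8, 10, 104), (15, 10, 101), (15, 11, 97), (6, 14, 93), (10, 17, 88), (13, 22, 82), (15, 28, 92), (16, 35, 137)]
140 [(13, 34, 136), (15, 36, 100), (0, 5, 142), (0, 5, 141), (8, 7, 140), (10, 6, 138), (10, 6, 135), (10, 6, 132), (15, 8, 129), (10, 6, 127), (15, 53, 136)]
150 [(13, 43, 96), (19, 21, 95), (10, 7, 110), (10, 7, 114), (8, 9, 117), (8, 9, 120), (12, 10, 123), (15, 8, 126), (15, 8, 127), (8, 8, 130), (17, 34, 135)]
226 [(30, 4, 117), (60, 2, 110), (10, 9, 85), (15, 11, 96), (10, 7, 111), (10, 7, 108), (10, 7, 105), (10, 8, 101), (8, 10, 100), (17, 13, 137), (45, 4, 140)]
234 [(30, 4, 136), (75, 4, 132), (10, 8, 97), (10, 6, 138), (10, 6, 139), (8, 7, 141), (10, 5, 140), (10, 5, 140), (10, 6, 139), (23, 8, 136), (18, 18, 138)]
```

```bash
sed -i 's/m=((hsv\[...,1\]<40).*/m=((hsv[...,1]<16)\&(hsv[...,1]>=4)\&(hsv[...,0]<17)\&(hsv[...,2]>84)).astype(np.uint8)/' h.py
python3 - <<'E'
from h import *;import pickle
rollers(cv2.imread("pics/w1.png"),pickle.load(open("w1.pkl","rb")),[(260,142),(256,232)])
E
```

```text
px [260.2 142.3] [64.9 26.1] centre [ 0.6144 -0.3141  0.036 ] ends [ 0.6099 -0.284 ] [ 0.6194 -0.3443] len 0.061 head -81.0
px [259.  232.9] [53.2 21.9] centre [ 0.5232 -0.3347  0.036 ] ends [ 0.519  -0.3076] [ 0.5272 -0.3621] len 0.0552 head -81.4
```

Run:
```python
from h import *
R=down(np.radians(-78.5))
rows([.615,-.314,.09],R);rows([.615,-.314,.034],R)
```

```text
row [0.0723, 0.006, 0.1332, -0.0004, 0.0003, 0.0095] t 1.15 dist mm 91 deg 1.7
row [0.0724, 0.0061, 0.2266, -0.0004, 0.0003, 0.0095] t 1.15 dist mm 143 deg 1.7
```

>>> {"api": "play_rows", "payload": {"motion": [[[0.072, 0.006, 0.1, 0, 0, 0.01, 1], [0.072, 0.006, 0.133, 0, 0, 0.01, 1], [0.072, 0.006, 0.133, 0, 0, 0.01, 1], [0.072, 0.006, 0.18, 0, 0, 0.01, 1], [0.072, 0.006, 0.2266, 0, 0, 0.01, 1], [0.072, 0.006, 0.2266, 0, 0, 0.01, 1], [0.072, 0.006, 0.2266, 0, 0, 0.01, 1], [0.072, 0.006, 0.2266, 0, 0, 0.01, 0.5], [0.072, 0.006, 0.2266, 0, 0, 0.01, 0.5], [0.072, 0.006, 0.2266, 0, 0, 0.01, 0.5]]], "force": 70}}

```text
time: 2.15
position: [0.6143, -0.3167, 0.0381]
tool_rot: [[0.981, 0.195, 0.002], [0.195, -0.981, -0.001], [0.002, 0.002, -1.0]]
wrist_force: [-4.0, 2.5, 11.9]
width: 0.0572
gripper_force: 72.6
```

Run:
```python
from h import *
s=telemetry.get_state();print(s["position"],s["tool_rot"].round(3),s["width"],s["gripper_force"])
cv2.imwrite("pics/w2.png",read_camera("wrist"))
# block view pose
rows([.56,-.01,.30],down(np.radians(-78.5+90)))
```

```text
[ 0.61434534 -0.31667227  0.03812528] [[ 0.981  0.195  0.002]
 [ 0.195 -0.981 -0.001]
 [ 0.002  0.002 -1.   ]] 0.057246370369446097 72.627854347229
row [0.0115, -0.5182, -0.4374, 0.0009, 0.0, -0.5015] t 2.2 dist mm 407 deg 90.3
```

View pics/w2.png

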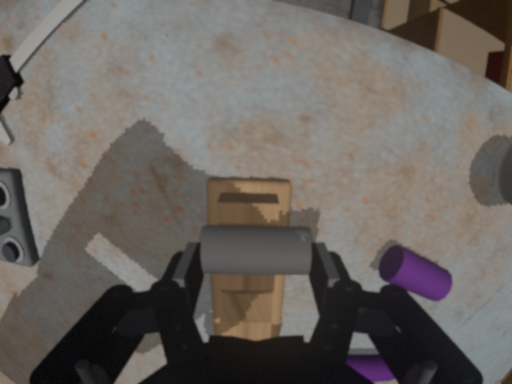

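The roller is held by its end faces. It shows up squarely across the pads at (255,250). I'll lift it and move to a view of the block.

Run:
```python
from h import *
rows([.572,-.06,.33],down(np.radians(8.5)));print(telemetry.get_state()["joint_pos"].round(2))
```

```text
row [0.015, -0.4324, -0.4872, 0.0009, -0.0, -0.4848] t 2.2 dist mm 391 deg 87.3
[-0.54  0.82  1.37 -0.    0.95  0.83]
```

>>> {"api": "play_rows", "payload": {"motion": [[[0, 0, -0.07, 0, 0, 0, 0.5], [0, 0, -0.15, 0, 0, 0, 0.5], [0.015, -0.43, -0.487, 0, 0, -0.485, 0.5], [0.015, -0.43, -0.487, 0, 0, -0.485, 0.5], [0.015, -0.43, -0.487, 0, 0, -0.485, 0.5], [0.015, -0.43, -0.487, 0, 0, -0.485, 0.5], [0.015, -0.43, -0.487, 0, 0, -0.485, 0.5], [0.015, -0.43, -0.487, 0, 0, -0.485, 0.5], [0.015, -0.43, -0.487, 0, 0, -0.485, 0.5], [0.015, -0.43, -0.487, 0, 0, -0.485, 0.5]]]}}

```text
time: 3.2
position: [0.5724, -0.0587, 0.3317]
tool_rot: [[0.165, 0.986, 0.006], [0.986, -0.165, -0.001], [0.0, 0.006, -1.0]]
wrist_force: [0.3, -0.5, -3.1]
width: 0.0573
gripper_force: 75.9
```

Run:
```python
from h import *;import pickle
s=telemetry.get_state();print(s["position"],s["tool_rot"].round(3),s["width"],s["gripper_force"],s["wrist_force"])
c=calibration("wrist");im=read_camera("wrist");cv2.imwrite("pics/w3.png",im);pickle.dump(c,open("w3.pkl","wb"))
cv2.imwrite("pics/w3b.png",cv2.resize(im,(800,600),interpolation=cv2.INTER_CUBIC))
```

```text
[ 0.57239217 -0.05871285  0.33169856] [[ 0.165  0.986  0.006]
 [ 0.986 -0.165 -0.001]
 [ 0.     0.006 -1.   ]] 0.057289237802192416 75.94347596168518 [ 0.31455657 -0.54965984 -3.12389992]
```

View pics/w3b.png

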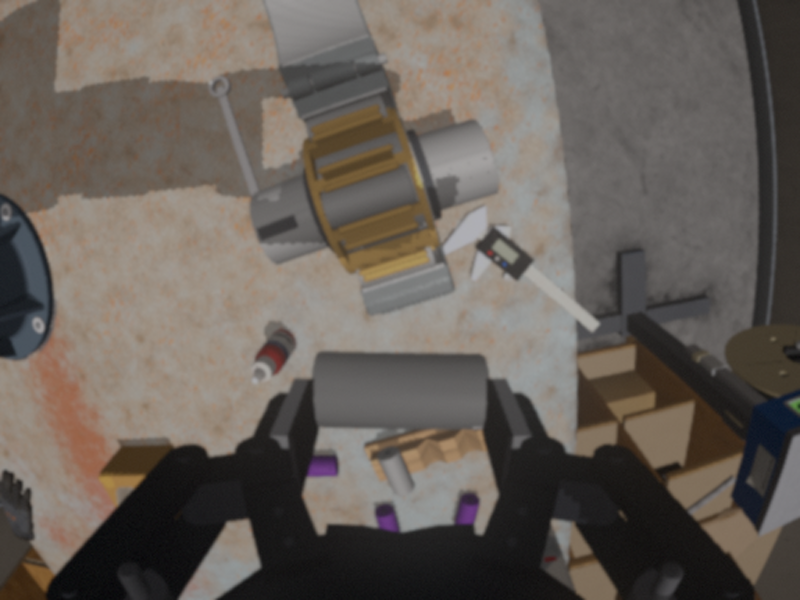

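The wrist view (scaled 1.56x) shows the block with the filled top pocket's roller at about (370,195), the empty pockets at about (357,160) and (378,225), the shaft ends at (290,225) and (460,160), and the held roller level at (400,390). Next is an enlarged crop to measure from.

Run:
```python
import cv2
im=cv2.imread("pics/w3.png")[40:210,150:330]
cv2.imwrite("pics/w3c.png",cv2.resize(im,None,fx=3.5,fy=3.5,interpolation=cv2.INTER_CUBIC))
```

```text
(no output)
```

View pics/w3c.png

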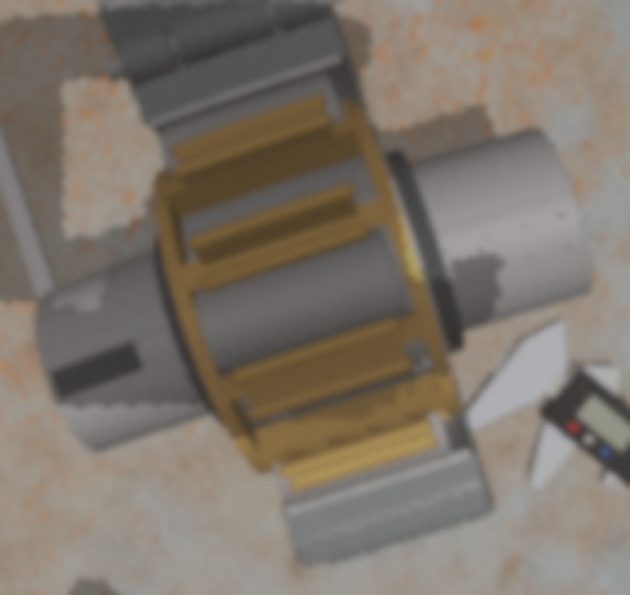

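The crop shows the top roller with corners at about (193,295), (385,232), (410,305) and (225,370). The shaft's upper edge runs (60,286) to (530,132) and its lower edge (100,449) to (585,293). The brass bars with prongs border the empty pockets at about (275,190) and (335,410).

Run:
```python
from h import *;import pickle
c=pickle.load(open("w3.pkl","rb"));im=cv2.imread("pics/w3.png")
W=lambda p:(150+(p[0]+.5)/3.5-.5,40+(p[1]+.5)/3.5-.5)
up=[(60,286),(150,256),(420,163),(530,132)];lo=[(100,449),(200,416),(470,327),(585,293)]
def pl(ps):
    D=np.array([ray("wrist",*W(p),c)[1] for p in ps]);n=np.linalg.svd(D)[2][2];print("res mrad",(D@n*1e3).round(1));return n if n[1]>0 else -n
a,b=pl(up),pl(lo);o=ray("wrist",0,0,c)[0]
n=a+b;print("half ang",np.degrees(np.arccos(a@b))/2)
n/=np.linalg.norm(n)
# axis: n.(X-o)=0, z=.1
d=np.cross(n,[0,0,1]);d/=np.linalg.norm(d);d*=np.sign(d[0])
y=np.array([-d[1],d[0],0])
q=o.copy();q[2]=.1
q=q+y*(n@(o-q))/(n@y)
dist=np.linalg.norm((o-q)-((o-q)@d)*d);print("dir deg",np.degrees(np.arctan2(d[1],d[0])),"q",q,"shaft r",dist*np.sin(np.arccos(a@b)/2))
np.savez("ax.npz",q=q,d=d,y=y)
# top roller corners and others -> block frame (rel q), heights .159
for nm,p,z in [("c1",(193,295),.159),("c2",(385,232),.159),("c3",(410,305),.159),("c4",(225,370),.159),("Lend",(67,372),.1),("Rend",(568,207),.1)]:
    X=onz("wrist",*W(p),z,c)-q;print(nm,"x",(X@d).round(4),"y",(X@y).round(4))
# brass profile along roller midline
hsv=cv2.cvtColor(im,cv2.COLOR_BGR2HSV)
P=np.array(W((209,332)));Q=np.array(W((398,268)));u=(Q-P)/np.linalg.norm(Q-P)
for t in np.arange(-14,70,1):
    if 4<t<50: continue
    p=P+u*t;px=cv2.getRectSubPix(im,(1,1),tuple(map(float,p)))[0,0];h=cv2.cvtColor(px[None,None].astype(np.uint8),cv2.COLOR_BGR2HSV)[0,0]
    X=onz("wrist",*p,.158,c)-q;print(t,(X@d*1e3).round(1),h.tolist())
```

```text
res mrad [-1.6  2.1 -0.6  0. ]
res mrad [-0.6  0.9 -0.4  0.1]
half ang 4.714583822687139
dir deg 8.326756906260766 q [ 0.58917316 -0.00101857  0.1       ] shaft r 0.030834975421699076
c1 x -0.0587 y 0.0133
c2 x 0.0025 y 0.013
c3 x 0.0029 y -0.0105
c4 x -0.0571 y -0.0119
Lend x -0.1247 y 0.0006
Rend x 0.0685 y 0.0009
-14 -73.5 [8, 10, 107]
-13 -72.3 [15, 10, 106]
-12 -71.2 [10, 7, 104]
-11 -70.1 [10, 8, 96]
-10 -69.0 [10, 10, 79]
-9 -67.9 [10, 12, 64]
-8 -66.8 [16, 48, 69]
-7 -65.7 [18, 97, 89]
-6 -64.6 [18, 122, 109]
-5 -63.5 [18, 129, 119]
-4 -62.4 [18, 120, 119]
-3 -61.3 [18, 92, 114]
-2 -60.2 [16, 49, 109]
-1 -59.1 [13, 21, 107]
0 -58.0 [12, 12, 107]
1 -56.9 [10, 7, 106]
2 -55.8 [10, 7, 106]
3 -54.8 [10, 7, 106]
4 -53.7 [8, 10, 107]
50 -4.6 [8, 10, 107]
51 -3.5 [8, 10, 106]
52 -2.4 [8, 10, 107]
53 -1.4 [15, 10, 106]
54 -0.3 [8, 10, 106]
55 0.7 [8, 10, 104]
56 1.8 [13, 17, 104]
57 2.8 [16, 39, 111]
58 3.9 [17, 80, 121]
59 4.9 [19, 112, 134]
60 6.0 [22, 119, 150]
61 7.1 [23, 109, 164]
62 8.1 [24, 85, 165]
63 9.2 [22, 51, 154]
64 10.2 [19, 22, 125]
65 11.3 [0, 3, 95]
66 12.3 [135, 6, 84]
67 13.4 [135, 6, 82]
68 14.5 [135, 6, 85]
69 15.5 [150, 3, 98]
```

```bash
cat >> h.py <<'E'
HD=np.radians(8.33);D=np.array([np.cos(HD),np.sin(HD),0]);Y=np.array([-D[1],D[0],0]);Z=np.array([0,0,1.])
O=np.array([.5613,-.0051,0]);A=-.02
def pocket(sgn,rad,off=(.0008,0,.002)): # sgn +1 right(-y), -1 left
    f=sgn*np.radians(36)+A;r=-np.sin(f)*Y+np.cos(f)*Z
    R=np.c_[np.cross(D,-r),D,-r];return O+.1*Z+rad*r-R@np.array(off),R
E
python3 - <<'E'
from h import *
rows(*pocket(1,.105))
E
```

```text
row [-0.011, -0.0024, 0.2378, 0.0304, 0.1923, -0.0929] t 3.25 dist mm 143 deg 38.8
```

>>> {"api": "play_rows", "payload": {"motion": [[[-0.011, -0.0024, 0.238, 0.0304, 0.1923, -0.0929, 0.5], [-0.011, -0.0024, 0.238, 0.0304, 0.1923, -0.0929, 0.5], [-0.011, -0.0024, 0.238, 0.0304, 0.1923, -0.0929, 0.5], [-0.011, -0.0024, 0.238, 0.0304, 0.1923, -0.0929, 0.5], [-0.011, -0.0024, 0.238, 0.0304, 0.1923, -0.0929, 0.5], [-0.011, -0.0024, 0.238, 0.0304, 0.1923, -0.0929, 0.5], [-0.011, -0.0024, 0.238, 0.0304, 0.1923, -0.0929, 0.5], [-0.011, -0.0024, 0.238, 0.0304, 0.1923, -0.0929, 0.5], [-0.011, -0.0024, 0.238, 0.0304, 0.1923, -0.0929, 0.5], [-0.011, -0.0024, 0.238, 0.0304, 0.1923, -0.0929, 0.5]]]}}

```text
time: 4.25
position: [0.5697, -0.0671, 0.1853]
tool_rot: [[-0.103, 0.992, -0.075], [0.814, 0.128, 0.566], [0.571, -0.003, -0.821]]
wrist_force: [0.4, 0.5, -1.8]
width: 0.0572
gripper_force: 76.1
```

Run:
```python
from h import *;import pickle
rows(*pocket(1,.105));rows(*pocket(1,.075));rows(*pocket(1,.057))
c=calibration("wrist");im=read_camera("wrist");cv2.imwrite("pics/w4.png",im);pickle.dump(c,open("w4.pkl","wb"))
cv2.imwrite("pics/w4b.png",cv2.resize(im[60:384,80:432],None,fx=1.8,fy=1.8,interpolation=cv2.INTER_CUBIC))
```

```text
row [0.003, 0.0011, -0.0021, 0.0024, 0.0, -0.0051] t 4.25 dist mm 2 deg 1.0
row [0.003, 0.0007, 0.0479, 0.0024, 0.0, -0.0051] t 4.25 dist mm 29 deg 1.0
row [0.003, 0.0005, 0.0779, 0.0024, 0.0, -0.0051] t 4.25 dist mm 47 deg 1.0
```

View pics/w4b.png

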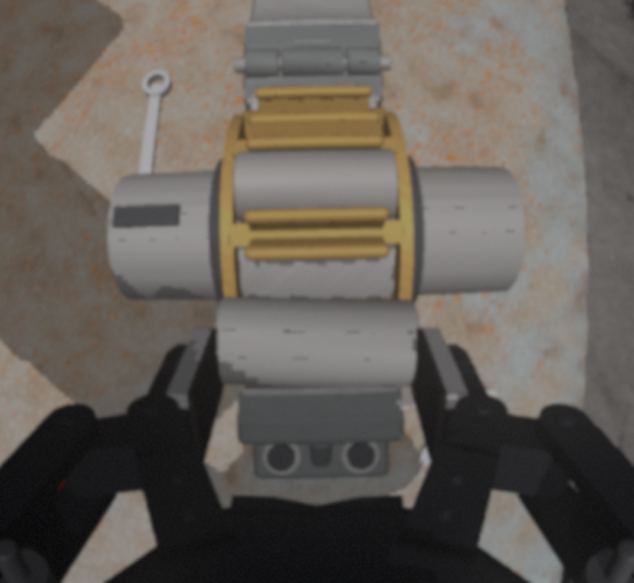

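The view shows the held roller parallel to the pocket and centred on the cage: roller 217 to 417 px, rims 220 to 413 px. I'll refine the cage angle from the bar at crop row 233 and the prongs at rows 210 and 259.

Run:
```python
from h import *;import pickle
c=pickle.load(open("w4.pkl","rb"))
def ang(u,v,rad):
    o,d=ray("wrist",80+u/1.8,60+v/1.8,c);o=o-O-.1*Z
    oy,oz,dy,dz=o@Y,o@Z,d@Y,d@Z;s=np.roots([dy*dy+dz*dz,2*(oy*dy+oz*dz),oy*oy+oz*oz-rad**2]).real.min()
    return np.degrees(np.arctan2(-(oy+s*dy),oz+s*dz)).round(2),((o+s*d)@D).round(4)
print("bar",ang(317,233,.060),"exp 18+a")
print("prong lo",ang(317,259,.0695),"exp~26.2+a; up",ang(317,209,.0695),"exp 9.8+a")
print("rims",ang(222,235,.0585),ang(413,235,.0585))
# held roller: silhouette rows 300..388
o,d=ray("wrist",80+317/1.8,60+300/1.8,c);d2=ray("wrist",80+317/1.8,60+388/1.8,c)[1]
h=np.arccos(d@d2)/2;m=(d+d2);m/=np.linalg.norm(m);P=o+m*.014/np.sin(h)
s=telemetry.get_state();print("roller in tool",s["tool_rot"].T@(P-s["position"]))
```

```text
bar (np.float64(17.44), np.float64(0.0006)) exp 18+a
prong lo (np.float64(25.12), np.float64(0.0004)) exp~26.2+a; up (np.float64(10.27), np.float64(0.0008)) exp 9.8+a
rims (np.float64(17.51), np.float64(-0.0357)) (np.float64(18.82), np.float64(0.0374))
roller in tool [-0.00231036  0.00061561  0.00509751]
```

```bash
sed -i 's/A=-.02$/A=-.011/; s/off=(.0008,0,.002)/off=(0,0,.002)/' h.py
python3 - <<'E'
from h import *
rows(*pocket(1,.076));rows(*pocket(1,.056))
E
```

```text
row [0.0034, 0.0008, 0.0461, 0.0024, 0.0028, -0.0051] t 4.3 dist mm 28 deg 1.1
row [0.0036, 0.0005, 0.0795, 0.0024, 0.0028, -0.0051] t 4.3 dist mm 48 deg 1.1
```

>>> {"api": "play_rows", "payload": {"motion": [[[0.0035, 0.001, 0.025, 0.0024, 0.0028, -0.005, 0.5], [0.0035, 0.001, 0.04, 0.0024, 0.0028, -0.005, 0.5], [0.0035, 0.001, 0.046, 0.0024, 0.0028, -0.005, 0.5], [0.0035, 0.001, 0.052, 0.0024, 0.0028, -0.005, 0.5], [0.0035, 0.001, 0.058, 0.0024, 0.0028, -0.005, 0.5], [0.0035, 0.001, 0.064, 0.0024, 0.0028, -0.005, 0.5], [0.0035, 0.001, 0.07, 0.0024, 0.0028, -0.005, 0.5], [0.0035, 0.001, 0.076, 0.0024, 0.0028, -0.005, 0.5], [0.0035, 0.001, 0.08, 0.0024, 0.0028, -0.005, 0.5], [0.0035, 0.001, 0.08, 0.0024, 0.0028, -0.005, 0.5]]]}}

```text
time: 5.3
position: [0.5668, -0.0403, 0.1492]
tool_rot: [[-0.119, 0.989, -0.082], [0.807, 0.145, 0.572], [0.578, 0.002, -0.816]]
wrist_force: [-10.1, -15.3, 28.4]
width: 0.0571
gripper_force: 79.9
```

Run:
```python
from h import *
s=telemetry.get_state();p,R=pocket(1,.059)
print("tool err mm",((s["tool_rot"].T@(s["position"]-p))*1e3).round(1),"F tool",(s["tool_rot"].T@s["wrist_force"]).round(1),s["width"])
```

```text
tool err mm [-0.5  0.3  0.2] F tool [  5.2 -12.2 -31.1] 0.057101097188746355
```

The roller reached 58.8 mm radius with 31 N backing it, so it should be home. I'll release and retract.

>>> {"api": "play_rows", "payload": {"motion": [[[0, 0, -0.003, 0, 0, 0, 0.5], [0, 0, -0.003, 0, 0, 0, 1], [0, 0, -0.003, 0, 0, 0, 1], [0, 0, -0.003, 0, 0, 0, 1], [0, 0, -0.003, 0, 0, 0, 1], [0, 0, -0.03, 0, 0, 0, 1], [0, 0, -0.08, 0, 0, 0, 1], [0, 0, -0.15, 0, 0, 0, 1], [0, 0, -0.15, 0, 0, 0, 1], [0, 0, -0.15, 0, 0, 0, 1]]]}}

```text
time: 6.3
position: [0.574, -0.0903, 0.2199]
tool_rot: [[-0.117, 0.99, -0.083], [0.807, 0.144, 0.573], [0.579, 0.0, -0.815]]
wrist_force: [-0.2, 0.8, -0.8]
width: 0.0851
gripper_force: 0.0
```

Run:
```python
from h import *;import pickle
c=calibration("wrist");im=read_camera("wrist");cv2.imwrite("pics/w5.png",im);pickle.dump(c,open("w5.pkl","wb"))
cv2.imwrite("pics/w5b.png",cv2.resize(im[90:350,110:400],None,fx=2.3,fy=2.3,interpolation=cv2.INTER_CUBIC))
rows([.5245,-.332,.19],down(np.radians(-78.5)))
print(telemetry.get_state()["position"])
```

```text
row [-0.3442, -0.1391, -0.1852, -0.1492, -0.157, 0.4653] t 6.35 dist mm 249 deg 92.4
[ 0.57361154 -0.08972009  0.21912348]
```

View pics/w5b.png

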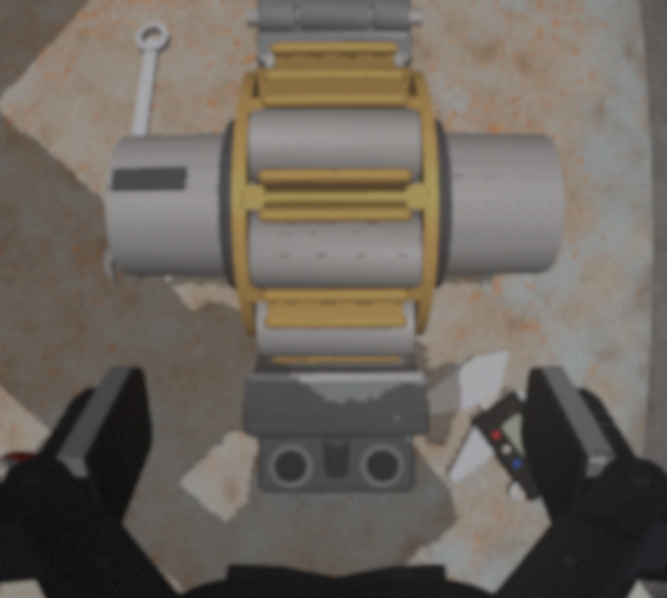

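The picture shows the roller home in the right pocket at (335,250), framed by its prongs just like the top roller at (335,145). Next is roller 2.

>>> {"api": "play_rows", "payload": {"motion": [[[-0.344, -0.139, -0.185, -0.149, -0.157, 0.465, 1], [-0.344, -0.139, -0.185, -0.149, -0.157, 0.465, 1], [-0.344, -0.139, -0.185, -0.149, -0.157, 0.465, 1], [-0.344, -0.139, -0.185, -0.149, -0.157, 0.465, 1], [-0.344, -0.139, -0.185, -0.149, -0.157, 0.465, 1], [-0.344, -0.139, -0.185, -0.149, -0.157, 0.465, 1], [-0.344, -0.139, -0.185, -0.149, -0.157, 0.465, 1], [-0.344, -0.139, -0.185, -0.149, -0.157, 0.465, 1], [-0.344, -0.139, -0.185, -0.149, -0.157, 0.465, 1], [-0.344, -0.139, -0.185, -0.149, -0.157, 0.465, 1]]]}}

```text
time: 7.35
position: [0.5246, -0.3311, 0.1895]
tool_rot: [[0.956, 0.294, 0.024], [0.293, -0.955, 0.039], [0.034, -0.03, -0.999]]
wrist_force: [0.7, -0.6, -0.0]
width: 0.0855
gripper_force: 0.0
```

Run:
```python
from h import *
R=down(np.radians(-78.5))
rows([.5243,-.3323,.09],R);rows([.5243,-.3323,.034],R)
c=calibration("wrist");im=read_camera("wrist");cv2.imwrite("pics/w6.png",im)
g=proj("wrist",np.array([.5243,-.3323,.036]),c);print(g);rollers(im,c,[g])
```

```text
row [-0.0066, 0.0067, 0.1656, -0.0101, -0.0103, 0.031] t 7.35 dist mm 100 deg 6.1
row [-0.0098, 0.0095, 0.2588, -0.0101, -0.0103, 0.031] t 7.35 dist mm 156 deg 6.1
[260.63041301 183.42089368]
px [259.  183.8] [57.2 13.7] centre [ 0.5234 -0.3308  0.036 ] ends [ 0.5191 -0.3014] [ 0.5279 -0.3604] len 0.0596 head -81.5
```

>>> {"api": "play_rows", "payload": {"motion": [[[-0.0066, 0.0065, 0.12, -0.01, -0.01, 0.031, 1], [-0.0066, 0.0065, 0.1656, -0.01, -0.01, 0.031, 1], [-0.0066, 0.0065, 0.1656, -0.01, -0.01, 0.031, 1], [-0.008, 0.008, 0.21, -0.01, -0.01, 0.031, 1], [-0.0098, 0.009, 0.2588, -0.01, -0.01, 0.031, 1], [-0.0098, 0.009, 0.2588, -0.01, -0.01, 0.031, 1], [-0.0098, 0.009, 0.2588, -0.01, -0.01, 0.031, 1], [-0.0098, 0.009, 0.2588, -0.01, -0.01, 0.031, 0.5], [-0.0098, 0.009, 0.2588, -0.01, -0.01, 0.031, 0.5], [-0.0098, 0.009, 0.2588, -0.01, -0.01, 0.031, 0.5]]], "force": 70}}

```text
time: 8.4
position: [0.5258, -0.3334, 0.0378]
tool_rot: [[0.979, 0.204, 0.005], [0.204, -0.979, 0.0], [0.005, 0.001, -1.0]]
wrist_force: [-2.1, 3.2, 12.8]
width: 0.0576
gripper_force: 72.1
```

Run:
```python
from h import *
print(telemetry.get_state()["position"])
rows([.5243,-.332,.23],down(np.radians(-78.5)))
rows(*pocket(-1,.14))
```

```text
[ 0.52578869 -0.33340032  0.03782012]
row [-0.0003, -0.0025, -0.3203, 0.0003, -0.0017, 0.0015] t 8.4 dist mm 192 deg 0.4
row [0.1797, -0.6642, -0.2933, -0.1518, -0.1639, -0.4636] t 8.4 dist mm 449 deg 92.6
```

>>> {"api": "play_rows", "payload": {"motion": [[[0, 0, -0.07, 0, 0, 0, 0.5], [0, 0, -0.15, 0, 0, 0, 0.5], [0.03, -0.1, -0.25, -0.03, -0.03, -0.08, 0.5], [0.18, -0.664, -0.4, -0.152, -0.164, -0.464, 0.5], [0.18, -0.664, -0.4, -0.152, -0.164, -0.464, 0.5], [0.18, -0.664, -0.4, -0.152, -0.164, -0.464, 0.5], [0.18, -0.664, -0.4, -0.152, -0.164, -0.464, 0.5], [0.18, -0.664, -0.4, -0.152, -0.164, -0.464, 0.5], [0.18, -0.664, -0.4, -0.152, -0.164, -0.464, 0.5], [0.18, -0.664, -0.4, -0.152, -0.164, -0.464, 0.5]]]}}

```text
time: 9.4
position: [0.5461, 0.0389, 0.2646]
tool_rot: [[0.248, 0.968, -0.025], [0.849, -0.23, -0.476], [-0.467, 0.097, -0.879]]
wrist_force: [1.6, -0.3, -2.5]
width: 0.0572
gripper_force: 76.9
```

Run:
```python
from h import *
rows(*pocket(-1,.14));rows(*pocket(-1,.105));print(telemetry.get_state()["joint_pos"].round(2))
```

```text
row [0.097, -0.0187, 0.0425, -0.0386, -0.0416, -0.1181] t 9.4 dist mm 65 deg 23.6
row [0.0909, -0.0104, 0.0999, -0.0386, -0.0416, -0.1181] t 9.4 dist mm 81 deg 23.6
[ 0.21  0.4   1.58 -0.49  1.33  0.63]
```

>>> {"api": "play_rows", "payload": {"motion": [[[0.097, -0.0187, 0.0425, -0.0386, -0.0416, -0.118, 0.5], [0.097, -0.0187, 0.0425, -0.0386, -0.0416, -0.118, 0.5], [0.097, -0.0187, 0.0425, -0.0386, -0.0416, -0.118, 0.5], [0.091, -0.01, 0.1, -0.0386, -0.0416, -0.118, 0.5], [0.091, -0.01, 0.1, -0.0386, -0.0416, -0.118, 0.5], [0.091, -0.01, 0.1, -0.0386, -0.0416, -0.118, 0.5], [0.091, -0.01, 0.1, -0.0386, -0.0416, -0.118, 0.5], [0.091, -0.01, 0.1, -0.0386, -0.0416, -0.118, 0.5], [0.091, -0.01, 0.1, -0.0386, -0.0416, -0.118, 0.5], [0.091, -0.01, 0.1, -0.0386, -0.0416, -0.118, 0.5]]]}}

```text
time: 10.4
position: [0.5528, 0.0562, 0.1846]
tool_rot: [[-0.111, 0.99, 0.084], [0.796, 0.139, -0.589], [-0.595, 0.001, -0.804]]
wrist_force: [0.0, 0.2, -2.3]
width: 0.0573
gripper_force: 76.9
```

Run:
```python
from h import *;import pickle
rows(*pocket(-1,.105));rows(*pocket(-1,.076));rows(*pocket(-1,.056))
s=telemetry.get_state();print(s["wrist_force"])
c=calibration("wrist");im=read_camera("wrist");cv2.imwrite("pics/w7.png",im);pickle.dump(c,open("w7.pkl","wb"))
a=im[150:300,150:362]
def prof(f,col):  # column profile V for held roller silhouette
    i=cv2.imread(f)[...,1] if isinstance(f,str) else f[...,1]
    return i[205:300:3,col].tolist()
print(prof("pics/w4.png",256));print(prof(im,256))
cv2.imwrite("pics/cmp.png",np.hstack([cv2.resize(cv2.imread("pics/w4.png")[60:330,130:390],None,fx=1.53,fy=1.9),cv2.resize(im[60:330,130:390],None,fx=1.53,fy=1.9)]))
```

```text
row [0.0013, -0.0008, -0.0037, -0.0008, -0.0006, -0.0016] t 10.4 dist mm 2 deg 0.3
row [0.0012, -0.0006, 0.0446, -0.0008, -0.0006, -0.0016] t 10.4 dist mm 27 deg 0.3
row [0.0012, -0.0005, 0.078, -0.0008, -0.0006, -0.0016] t 10.4 dist mm 47 deg 0.3
[ 0.03285351  0.2174649  -2.31694911]
[95, 131, 132, 128, 126, 122, 120, 88, 97, 110, 119, 125, 131, 137, 139, 140, 142, 141, 138, 134, 130, 120, 107, 89, 104, 79, 77, 77, 77, 76, 75, 73]
[99, 111, 112, 111, 109, 109, 109, 108, 78, 72, 78, 83, 87, 93, 99, 104, 113, 122, 130, 137, 147, 152, 152, 150, 146, 145, 145, 151, 155, 153, 154, 151]
```

View pics/cmp.png

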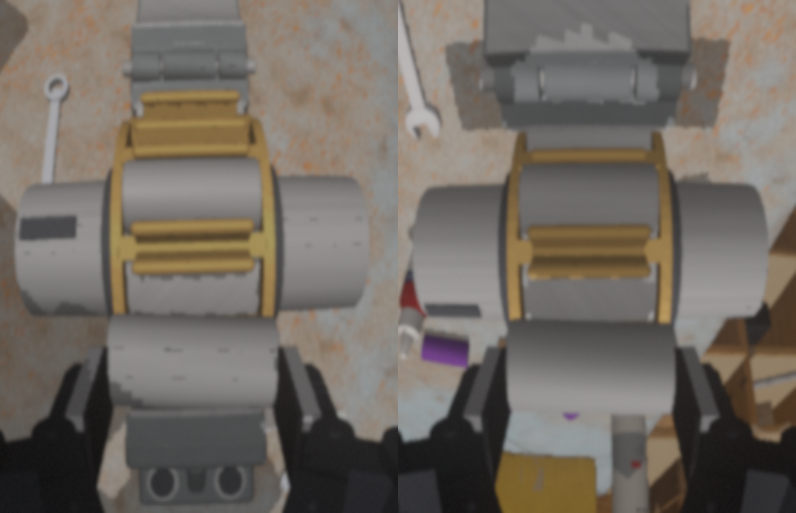

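The comparison (right half is now) shows roller 2 held level and centred on the cage. The rim mid-line matches the roller, the bar is at row 246, and the roller's upper edge is about 2 raw px lower than on the first insertion. I'll work out the lateral correction.

Run:
```python
from h import *;import pickle
def ang(c,u,v,rad):
    o,d=ray("wrist",u,v,c);o=o-O-.1*Z
    oy,oz,dy,dz=o@Y,o@Z,d@Y,d@Z;s=np.roots([dy*dy+dz*dz,2*(oy*dy+oz*dz),oy*oy+oz*oz-rad**2]).real.min()
    return np.degrees(np.arctan2(-(oy+s*dy),oz+s*dz)).round(2)
for f,rows_ in (("w4",(222,245,268)),("w7",(227,246,275))):
    c=pickle.load(open(f+".pkl","rb"));print(f,"bar",[ang(c,255.5,60+r/1.9,q) for r,q in zip(rows_,(.0695,.06,.0695))])
# upper silhouette (prong-pixel) of held roller and centre assuming tool z=+2mm
s=telemetry.get_state()
for f,v in (("w4",225.5),("w7",229.5)):
    c=pickle.load(open(f+".pkl","rb"));K=c["intrinsics"]
    th=(v-K[1,2])/K[1,1]
    # camera in tool frame
    o=np.array([.0827,-.1427]);zc=np.array([-.3207,.9472]);yc=np.array([-.9472,-.3207])
    d=zc*np.cos(th)+yc*np.sin(th);n=zc*-np.sin(th)+yc*np.cos(th)
    # centre X=(x,.002): (X-o).n = .014
    for zz in (.001,.002,.004): print(f,zz,"x mm",((.014-(zz-o[1])*n[1])/n[0]+o[0])*1e3)
```

```text
w4 bar [np.float64(10.66), np.float64(17.11), np.float64(23.58)]
w7 bar [np.float64(-61.15), np.float64(-56.08), np.float64(-47.72)]
w4 0.001 x mm 1.0208847664189142
w4 0.002 x mm 0.5597666821738623
w4 0.004 x mm -0.3624694863161998
w7 0.001 x mm -1.435890946562171
w7 0.002 x mm -1.9134260803555792
w7 0.004 x mm -2.8684963479423953
```

```bash
sed -i 's/A=-.011$/A=-.014/' h.py
python3 - <<'E'
from h import *
f=(-.0018,0,.002)
rows(*pocket(-1,.076,f));rows(*pocket(-1,.056,f))
E
```

```text
row [0.0046, -0.0006, 0.0445, -0.0009, -0.0015, -0.0016] t 10.45 dist mm 27 deg 0.4
row [0.0044, -0.0005, 0.0778, -0.0009, -0.0015, -0.0016] t 10.45 dist mm 47 deg 0.4
```

>>> {"api": "play_rows", "payload": {"motion": [[[0.0045, -0.0005, 0.025, -0.001, -0.0015, -0.0016, 0.5], [0.0045, -0.0005, 0.038, -0.001, -0.0015, -0.0016, 0.5], [0.0045, -0.0005, 0.045, -0.001, -0.0015, -0.0016, 0.5], [0.0045, -0.0005, 0.051, -0.001, -0.0015, -0.0016, 0.5], [0.0045, -0.0005, 0.057, -0.001, -0.0015, -0.0016, 0.5], [0.0045, -0.0005, 0.063, -0.001, -0.0015, -0.0016, 0.5], [0.0045, -0.0005, 0.069, -0.001, -0.0015, -0.0016, 0.5], [0.0045, -0.0005, 0.075, -0.001, -0.0015, -0.0016, 0.5], [0.0045, -0.0005, 0.08, -0.001, -0.0015, -0.0016, 0.5], [0.0045, -0.0005, 0.08, -0.001, -0.0015, -0.0016, 0.5]]]}}

```text
time: 11.45
position: [0.556, 0.0326, 0.1478]
tool_rot: [[-0.114, 0.99, 0.089], [0.793, 0.144, -0.592], [-0.599, 0.004, -0.801]]
wrist_force: [-26.6, 33.0, 44.7]
width: 0.0577
gripper_force: 84.0
```

Run:
```python
from h import *
s=telemetry.get_state();p,R=pocket(-1,.059,(-.0018,0,.002))
print("tool err mm",((s["tool_rot"].T@(s["position"]-p))*1e3).round(1),"F tool",(s["tool_rot"].T@s["wrist_force"]).round(1),s["width"])
```

```text
tool err mm [ 0.   0.2 -0.1] F tool [  2.4 -21.4 -57.7] 0.05773863123049414
```

>>> {"api": "play_rows", "payload": {"motion": [[[0, 0, -0.004, 0, 0, 0, 0.5], [0, 0, -0.004, 0, 0, 0, 1], [0, 0, -0.004, 0, 0, 0, 1], [0, 0, -0.004, 0, 0, 0, 1], [0, 0, -0.004, 0, 0, 0, 1], [0, 0, -0.03, 0, 0, 0, 1], [0, 0, -0.08, 0, 0, 0, 1], [0, 0, -0.15, 0, 0, 0, 1], [0, 0, -0.15, 0, 0, 0, 1], [0, 0, -0.15, 0, 0, 0, 1]]]}}

```text
time: 12.45
position: [0.5484, 0.084, 0.217]
tool_rot: [[-0.116, 0.989, 0.089], [0.792, 0.146, -0.592], [-0.599, 0.002, -0.801]]
wrist_force: [-0.1, -0.2, -0.3]
width: 0.085
gripper_force: 0.0
```

Run:
```python
from h import *;import pickle
c=calibration("wrist");im=read_camera("wrist");cv2.imwrite("pics/w8.png",im);pickle.dump(c,open("w8.pkl","wb"))
s=telemetry.get_state();print(s["position"],s["tool_rot"].round(3))
# column profile through mid, hue/sat/val vs row, both w5 (right pocket) and w8 (left)
c5=pickle.load(open("w5.pkl","rb"))
for f,cc,sg in (("w5",c5,1),("w8",c,-1)):
    h=cv2.cvtColor(cv2.imread(f"pics/{f}.png"),cv2.COLOR_BGR2HSV)
    ff=sg*np.radians(36)+A;r=-np.sin(ff)*Y+np.cos(ff)*Z
    print(f,"exp px ctr",proj("wrist",O+.1*Z+.073*r,cc).round(1),[proj("wrist",O+.1*Z+.073*r+k*.03*D,cc).round(1).tolist() for k in (-1,1)])
    for col in (235,255,275):
        print(col,"".join("B" if h[y,col,1]>60 else ("g" if h[y,col,2]>110 else "d") for y in range(120,260)))
    print("row",[ "".join("B" if h[y,x,1]>60 else ("g" if h[y,x,2]>110 else "d") for x in range(200,312)) for y in (195,199,203)])
```

```text
[0.5479925  0.08334847 0.21606865] [[-0.117  0.989  0.087]
 [ 0.792  0.146 -0.593]
 [-0.599 -0.    -0.801]]
w5 exp px ctr [255. 203.] [[216.8, 203.1], [293.2, 202.9]]
235 BBBBBBBBBBBBBBBBBdgggggggggggggggggggggggggBBBBBBBBBBBBBBBBBBBBBBBBgggggggggggggggggggggggdddddBBBBBBBBBBBBBBBBBBggggggggddddBBBdddddddddddd
255 BBBBBBBBBBBBBBBBBddggggggggggggggggggggggggBBBBBBBBBBBBBBBBBBBBBBBBggggggggggggggggggggggggddddBBBBBBBBBBBBBBBBBBggggggggddddBBBddddgggggggg
275 BBBBBBBBBBBBBBBBBddggggggggggggggggggggggggBBBBBBBBBBBBBBBBBBBBBBBgggggggggggggggggggggggggddddBBBBBBBBBBBBBBBBBBgggggggggdddBBBddddgggggggg
row ['gggggdddddBBBBBBBBggggggggggggggggggggggggggggggggggggggggggggggggggggggggggggggggggggggggggggBBBBBBBdddddgggggg', 'gggggdddddBBBBBBBBggggggggggggggggggggggggggggggggggggggggggggggggggggggggggggggggggggggggggggBBBBBBBdddddgggggg', 'ddddddddddBBBBBBBBggggggggggggggggggggggggggggggggggggggggggggggggggggggggggggggggggggggggggggBBBBBBBddddddddddd']
w8 exp px ctr [254.9 206.8] [[216.8, 206.8], [293.1, 206.8]]
235 ggggggggdddddddBBBBBBddddddddddgggggggggggggdddBBBBBBBBBBBBBBBBBBBBBBBBddddddggggggggggggggggggggdBBBBBBBBBBBBBBBBBBBgggggggggggBBBBgggggggg
255 ggggggggdddddddBBBBBBdddddddddddgggggggggggggddBBBBBBBBBBBBBBBBBBBBBBBBddddddggggggggggggggggggggdBBBBBBBBBBBBBBBBBBBgggggggggggBBBBBggggggg
275 gggggggggddddddBBBBBBddddddddddddggggggggggggddBBBBBBBBBBBBBBBBBBBBBBBBdddddddgggggggggggggggggggdBBBBBBBBBBBBBBBBBBggggggggggggBBBBBggggggg
row ['gggggdddddBBBBBBBBdddddddddddddddddddddddddddddddddddddddddddddddddddddddddddddddddddddddddddBBBBBBBBdddddgggggg', 'ggggggddddBBBBBBBBdgggggggggggggggggggggggggggggggggggggggggggggggggggggggggggggggggggggggggggBBBBBBBddddggggggg', 'ggggggddddBBBBBBBBggggggggggggggggggggggggggggggggggggggggggggggggggggggggggggggggggggggggggggBBBBBBBddddggggggg']
```

Both pockets show the same pattern: the roller visible only between brass prongs, 76 px long as expected at home depth. Now I'll locate the cap handle.

```bash
cat >> h.py <<'E'
def handle(q,rad=.243): # cap angle -> world
    b=np.pi-np.arcsin(.018/.243)-q
    return O+.1*Z+(.1003+rad*np.cos(b))*Y+rad*np.sin(b)*Z
E
python3 - <<'E'
from h import *
im=read_camera("top");cv2.imwrite("pics/top2.png",im)
for q in (2.75,2.6,2.4,2.2,2.0):
    h=handle(q);print(q,h.round(3),"top",proj("top",h).round(1),[proj("top",h+k*.034*D).round(0).tolist() for k in(-1,1)],"side",proj("side",h).round(1))
g=im
for v in (203,206,209): print(v,[tuple(map(int,g[v,u])) [0] for u in range(36,76)])
h=cv2.cvtColor(im,cv2.COLOR_BGR2HSV)
for v in (203,206,209): print(v,"S",[int(h[v,u,1]) for u in range(36,76)])
E
```

```text
2.75 [0.513 0.323 0.176] top [ 44.1 212. ] [[46.0, 227.0], [43.0, 197.0]] side [306.3 299.5]
2.6 [0.515 0.309 0.209] top [ 43.5 209.5] [[45.0, 225.0], [42.0, 194.0]] side [304.7 274.6]
2.4 [0.519 0.283 0.25 ] top [ 47.1 205.6] [[49.0, 222.0], [46.0, 189.0]] side [301.  240.4]
2.2 [0.524 0.25  0.285] top [ 56.3 201. ] [[58.0, 218.0], [55.0, 184.0]] side [295.8 207.6]
2.0 [0.53  0.21  0.313] top [ 71.  196.2] [[73.0, 214.0], [69.0, 179.0]] side [289.7 178.8]
203 [65, 68, 66, 71, 68, 67, 68, 68, 68, 67, 65, 69, 67, 69, 69, 70, 68, 68, 69, 71, 65, 68, 69, 67, 68, 70, 66, 71, 66, 72, 69, 67, 67, 71, 65, 54, 50, 39, 33, 71]
206 [65, 64, 68, 66, 66, 67, 66, 71, 70, 68, 68, 69, 70, 67, 66, 68, 65, 67, 68, 70, 70, 67, 70, 66, 65, 69, 70, 68, 69, 69, 67, 68, 69, 66, 64, 51, 34, 55, 67, 66]
209 [67, 65, 69, 67, 67, 64, 66, 68, 65, 67, 69, 68, 67, 69, 70, 65, 70, 67, 69, 69, 70, 70, 71, 69, 70, 67, 67, 67, 66, 70, 66, 70, 70, 66, 70, 60, 70, 65, 56, 56]
203 S [59, 49, 46, 50, 60, 65, 45, 56, 56, 49, 51, 55, 49, 55, 55, 51, 60, 53, 63, 54, 55, 56, 63, 49, 53, 51, 50, 54, 46, 50, 55, 49, 61, 50, 59, 52, 31, 39, 28, 37]
206 S [51, 52, 45, 50, 54, 49, 62, 61, 58, 49, 45, 67, 47, 53, 54, 53, 51, 49, 53, 55, 51, 61, 51, 50, 55, 55, 51, 53, 52, 59, 57, 49, 55, 54, 56, 35, 21, 36, 49, 47]
209 S [53, 47, 59, 46, 57, 48, 54, 49, 55, 61, 59, 64, 46, 55, 47, 55, 58, 53, 55, 55, 58, 47, 50, 52, 51, 42, 46, 53, 58, 44, 58, 55, 58, 50, 44, 16, 42, 45, 48, 45]
```

Run:
```python
from h import *
im=cv2.imread("pics/top0.png");h=cv2.cvtColor(im,cv2.COLOR_BGR2HSV)
for v in (198,202,206,210,214,218): print(v,"S",[int(h[v,u,1]) for u in range(38,72)],"\n   V",[int(h[v,u,2]) for u in range(38,72)])
im=cv2.imread("pics/side0.png");h=cv2.cvtColor(im,cv2.COLOR_BGR2HSV)
for u in (290,300,310,320): print(u,"S",[int(h[v,u,1]) for v in range(240,285)],"\n  V",[int(h[v,u,2]) for v in range(240,285)])
```

```text
198 S [65, 68, 66, 56, 24, 7, 9, 8, 15, 41, 55, 67, 93, 106, 104, 82, 82, 86, 88, 92, 70, 66, 79, 78, 69, 68, 68, 49, 23, 10, 10, 5, 10, 13] 
   V [149, 149, 147, 149, 139, 144, 147, 129, 104, 119, 143, 152, 156, 154, 154, 150, 150, 155, 156, 156, 154, 150, 154, 156, 155, 151, 151, 134, 102, 101, 105, 96, 100, 100]
202 S [124, 124, 91, 65, 34, 14, 7, 9, 11, 60, 86, 77, 89, 109, 93, 63, 73, 106, 105, 102, 123, 119, 86, 78, 78, 68, 58, 45, 26, 9, 12, 12, 10, 10] 
   V [161, 160, 159, 153, 141, 141, 155, 140, 114, 111, 143, 153, 157, 164, 159, 155, 153, 157, 158, 160, 160, 161, 157, 153, 156, 153, 153, 146, 107, 87, 103, 103, 100, 99]
206 S [65, 63, 56, 46, 41, 19, 10, 7, 9, 20, 53, 64, 80, 81, 67, 71, 110, 119, 86, 61, 56, 64, 62, 61, 69, 74, 84, 103, 96, 36, 12, 12, 10, 13] 
   V [150, 149, 150, 150, 138, 137, 154, 140, 119, 100, 134, 147, 153, 155, 155, 154, 162, 165, 158, 147, 146, 148, 151, 151, 152, 152, 154, 158, 127, 92, 104, 107, 103, 102]
210 S [70, 62, 65, 62, 54, 22, 10, 7, 11, 14, 48, 51, 54, 66, 87, 88, 70, 65, 66, 84, 114, 106, 77, 68, 87, 119, 120, 99, 86, 29, 6, 10, 14,
[... 1647 characters left out ...]
5, 6, 9, 3, 9, 9, 12, 6, 6, 9, 13, 3, 6, 6, 10, 7, 10, 7, 10, 10, 7, 14, 11] 
  V [196, 194, 193, 194, 191, 195, 155, 135, 125, 119, 119, 114, 113, 111, 111, 95, 155, 187, 183, 163, 142, 116, 100, 82, 86, 81, 83, 83, 83, 82, 82, 82, 81, 79, 80, 80, 75, 77, 78, 75, 75, 75, 74, 73, 72]
320 S [75, 84, 79, 84, 76, 65, 32, 10, 10, 16, 18, 16, 20, 17, 16, 17, 18, 17, 17, 17, 16, 13, 15, 17, 16, 16, 17, 12, 34, 46, 42, 52, 65, 55, 65, 68, 49, 47, 53, 55, 63, 72, 99, 84, 72] 
  V [193, 195, 193, 191, 191, 193, 152, 122, 128, 155, 153, 141, 127, 107, 82, 169, 189, 178, 161, 137, 114, 96, 165, 178, 177, 173, 136, 106, 112, 145, 152, 152, 152, 149, 154, 154, 155, 156, 153, 149, 153, 159, 176, 173, 178]
```

The handle bar centre in side0 at u=300 is row 260, and its top0 column is about 44.8. Both give a cap angle of about 2.51 rad. I'll plan the approach with the tool leaning 30° outward.

```bash
cat >> h.py <<'E'
def cap(q,beta,back=.016,dz=0): # TCP pose holding handle at angle q, tail leaning beta deg to +y
    b=np.radians(beta);z=-(np.sin(b)*Y+np.cos(b)*Z);R=np.c_[D,np.cross(z,D),z]
    return handle(q)+back*z+dz*Z,R
E
python3 - <<'E'
from h import *
print(handle(2.51))
rows(*cap(2.51,30,-.09,.08));s=telemetry.get_state();print(s["joint_pos"].round(2),s["position"].round(3),cap(2.51,30,-.09)[0].round(3))
E
```

```text
[0.51689438 0.29817771 0.22855296]
row [0.1795, 0.0006, -0.4902, 0.0295, 0.03, 0.4996] t 12.55 dist mm 313 deg 90.2
[ 0.35  0.48  1.64 -0.67  1.25  0.49] [0.548 0.083 0.216] [0.51  0.343 0.306]
```

>>> {"api": "play_rows", "payload": {"motion": [[[0, 0, -0.08, 0, 0, 0.03, 0.8], [0.02, 0, -0.16, 0.003, 0.003, 0.08, 0.6], [0.18, 0, -0.49, 0.0295, 0.03, 0.5, 0.4], [0.18, 0, -0.49, 0.0295, 0.03, 0.5, 0.4], [0.18, 0, -0.49, 0.0295, 0.03, 0.5, 0.4], [0.18, 0, -0.49, 0.0295, 0.03, 0.5, 0.4], [0.18, 0, -0.49, 0.0295, 0.03, 0.5, 0.4], [0.18, 0, -0.49, 0.0295, 0.03, 0.5, 0.4], [0.18, 0, -0.49, 0.0295, 0.03, 0.5, 0.4], [0.18, 0, -0.49, 0.0295, 0.03, 0.5, 0.4]]]}}

```text
time: 13.55
position: [0.5104, 0.3426, 0.3855]
tool_rot: [[0.967, 0.247, 0.066], [0.246, -0.828, -0.504], [-0.07, 0.504, -0.861]]
wrist_force: [0.5, 0.4, -0.1]
width: 0.0338
gripper_force: 0.0
```

Run:
```python
from h import *
rows(*cap(2.51,30,-.07));rows(*cap(2.51,30,-.03));s=telemetry.get_state();print(s["joint_pos"].round(2),s["width"])
```

```text
row [0.0095, -0.0667, 0.1466, 0.0029, 0.0027, 0.0396] t 13.55 dist mm 97 deg 7.2
row [0.0101, -0.0673, 0.2133, 0.0029, 0.0027, 0.0396] t 13.55 dist mm 134 deg 7.2
[ 0.7   0.54  1.09 -0.46  1.8   1.96] 0.033763449016435416
```

>>> {"api": "play_rows", "payload": {"motion": [[[0.0095, -0.0667, 0.1466, 0.003, 0.0027, 0.0396, 0.4], [0.0095, -0.0667, 0.1466, 0.003, 0.0027, 0.0396, 0.4], [0.0095, -0.0667, 0.1466, 0.003, 0.0027, 0.0396, 0.4], [0.0095, -0.0667, 0.1466, 0.003, 0.0027, 0.0396, 0.4], [0.0095, -0.0667, 0.1466, 0.003, 0.0027, 0.0396, 0.4], [0.0095, -0.0667, 0.1466, 0.003, 0.0027, 0.0396, 0.4], [0.0095, -0.0667, 0.1466, 0.003, 0.0027, 0.0396, 0.4], [0.0095, -0.0667, 0.1466, 0.003, 0.0027, 0.0396, 0.4], [0.0095, -0.0667, 0.1466, 0.003, 0.0027, 0.0396, 0.4], [0.0095, -0.0667, 0.1466, 0.003, 0.0027, 0.0396, 0.4]]]}}

```text
time: 14.55
position: [0.5115, 0.3333, 0.2906]
tool_rot: [[0.989, 0.131, 0.074], [0.151, -0.857, -0.494], [-0.001, 0.499, -0.867]]
wrist_force: [0.6, -0.2, -0.5]
width: 0.034
gripper_force: 0.0
```

Run:
```python
from h import *
c=calibration("wrist");im=read_camera("wrist");cv2.imwrite("pics/w9.png",im);h=cv2.cvtColor(im,cv2.COLOR_BGR2HSV)
for k in (-.03,0,.015,.025): print(k,proj("wrist",handle(2.51)+k*D,c).round(1))
print("q dep",[proj("wrist",handle(q)+.02*D,c).round(1).tolist() for q in (2.4,2.51,2.6)])
for k in (0,.015,.025):
    u,v=proj("wrist",handle(2.51)+k*D,c).round().astype(int)
    print(u,v,"S",h[v,u-30:u+31,1].tolist(),"\nV",h[v,u-30:u+31,2].tolist())
```

```text
-0.03 [254.6 241.2]
0 [254.8 206.7]
0.015 [254.9 188.1]
0.025 [255.  175.3]
q dep [[288.7, 186.4], [254.9, 181.8], [231.1, 177.7]]
255 207 S [45, 45, 44, 47, 49, 59, 73, 84, 82, 74, 68, 67, 62, 59, 58, 56, 52, 49, 42, 40, 39, 38, 24, 13, 11, 8, 7, 8, 8, 8, 7, 5, 7, 8, 6, 8, 7, 8, 4, 4, 4, 4, 4, 4, 4, 4, 4, 8, 4, 4, 4, 4, 4, 0, 3, 3, 3, 3, 3, 3, 3] 
V [147, 147, 146, 147, 147, 148, 150, 152, 152, 151, 149, 148, 148, 148, 149, 150, 148, 147, 144, 134, 112, 87, 73, 76, 89, 100, 112, 121, 129, 134, 140, 141, 140, 135, 121, 97, 74, 64, 63, 61, 63, 64, 63, 63, 65, 64, 66, 65, 66, 66, 64, 63, 68, 76, 81, 83, 84, 86, 87, 88, 88]
255 188 S [31, 31, 33, 34, 33, 31, 33, 38, 48, 70, 90, 93, 81, 67, 65, 67, 67, 64, 63, 44, 26, 13, 12, 10, 11, 10, 9, 6, 8, 6, 6, 5, 7, 6, 8, 5, 3, 4, 4, 4, 4, 4, 4, 4, 0, 4, 4, 4, 4, 4, 0, 4, 4, 0, 0, 3, 3, 6, 6, 3, 6] 
V [147, 147, 148, 148, 147, 147, 148, 148, 148, 149, 150, 151, 148, 141, 137, 134, 134, 127, 105, 75, 59, 58, 65, 76, 90, 102, 112, 120, 129, 135, 139, 142, 141, 136, 124, 99, 75, 65, 63, 63, 63, 64, 64, 65, 65, 64, 65, 66, 66, 67, 64, 63, 65, 72, 79, 83, 86, 86, 88, 88, 89]
255 175 S [44, 37, 40, 49, 70, 74, 54, 40, 37, 35, 38, 41, 48, 51, 44, 33, 14, 19, 5, 14, 9, 9, 8, 13, 9, 8, 9, 8, 6, 8, 5, 7, 5, 6, 6, 8, 7, 0, 5, 0, 4, 4, 4, 0, 0, 0, 0, 0, 4, 4, 4, 4, 4, 0, 3, 3, 6, 0, 6, 9, 6] 
V [110, 109, 108, 109, 110, 114, 117, 121, 123, 124, 126, 125, 121, 106, 82, 62, 53, 55, 54, 54, 56, 58, 65, 77, 88, 101, 112, 121, 129, 136, 140, 143, 141, 136, 124, 100, 75, 60, 56, 57, 57, 59, 58, 59, 60, 61, 64, 63, 64, 64, 65, 64, 64, 70, 79, 84, 86, 85, 87, 89, 89]
```

The bar is centred at pixel 254 against the predicted 255, so the estimate holds. I'll descend onto it and close softly.

Run:
```python
from h import *
rows(*cap(2.51,30,.016))
```

```text
row [0.0002, -0.0002, 0.1457, -0.0003, -0.0005, 0.0019] t 14.6 dist mm 87 deg 0.4
```

>>> {"api": "play_rows", "payload": {"motion": [[[0, 0, 0.05, 0, 0, 0.002, 0.4], [0, 0, 0.1, 0, 0, 0.002, 0.4], [0, 0, 0.12, 0, 0, 0.002, 0.4], [0, 0, 0.135, 0, 0, 0.002, 0.4], [0, 0, 0.145, 0, 0, 0.002, 0.4], [0, 0, 0.145, 0, 0, 0.002, 0.4], [0, 0, 0.145, 0, 0, 0.002, 0], [0, 0, 0.145, 0, 0, 0.002, 0], [0, 0, 0.145, 0, 0, 0.002, 0], [0, 0, 0.145, 0, 0, 0.002, 0]]], "force": 20}}

```text
time: 15.6
position: [0.5181, 0.2912, 0.2158]
tool_rot: [[0.989, 0.125, 0.075], [0.146, -0.858, -0.492], [0.003, 0.498, -0.867]]
wrist_force: [-0.8, 5.5, 3.3]
width: 0.0089
gripper_force: 21.1
```

```bash
cat >> h.py <<'E'
def arc(q0,q1,b0,b1,n=10):
    s=telemetry.get_state();p0,R0=s["position"],s["tool_rot"]
    print("t",s["time"],"w",s["width"],"F",s["wrist_force"].round(1))
    for k in range(1,n+1):
        p,R=cap(q0+(q1-q0)*k/n,b0+(b1-b0)*k/n)
        print(np.r_[R0.T@(p-p0)/.6,Ro.from_matrix(R0.T@R).as_rotvec()/np.pi].round(3).tolist())
E
python3 -c "
from h import *
arc(2.51,1.7,30,10)"
```

```text
t 15.6 w 0.008866911487021217 F [-0.8  5.5  3.3]
[-0.0, 0.029, -0.012, 0.01, -0.001, -0.0]
[-0.0, 0.059, -0.024, 0.021, -0.001, -0.0]
[-0.0, 0.089, -0.033, 0.033, -0.001, -0.0]
[-0.0, 0.12, -0.04, 0.044, -0.001, -0.0]
[-0.0, 0.152, -0.045, 0.055, -0.001, -0.0]
[-0.0, 0.184, -0.046, 0.066, -0.001, -0.0]
[-0.0, 0.216, -0.045, 0.077, -0.001, -0.0]
[-0.0, 0.247, -0.042, 0.088, -0.001, -0.0]
[-0.0, 0.279, -0.036, 0.099, -0.001, 0.0]
[-0.0, 0.309, -0.027, 0.11, -0.001, 0.0]
```

>>> {"api": "play_rows", "payload": {"motion": [[[0, 0.029, -0.012, 0.01, 0, 0, 0], [0, 0.059, -0.024, 0.021, 0, 0, 0], [0, 0.089, -0.033, 0.033, 0, 0, 0], [0, 0.12, -0.04, 0.044, 0, 0, 0], [0, 0.152, -0.045, 0.055, 0, 0, 0], [0, 0.184, -0.046, 0.066, 0, 0, 0], [0, 0.216, -0.045, 0.077, 0, 0, 0], [0, 0.247, -0.042, 0.088, 0, 0, 0], [0, 0.279, -0.036, 0.099, 0, 0, 0], [0, 0.309, -0.027, 0.11, 0, 0, 0]]]}}

```text
time: 16.6
position: [0.5405, 0.1396, 0.3232]
tool_rot: [[0.989, 0.143, 0.03], [0.146, -0.974, -0.171], [0.005, 0.173, -0.985]]
wrist_force: [2.9, 5.7, 4.5]
width: 0.0093
gripper_force: 21.5
```

```bash
python3 -c "
from h import *
arc(1.7,.9,10,-10)"
```

```text
t 16.6 w 0.009274969097174943 F [2.9 5.7 4.5]
[-0.001, 0.03, 0.002, 0.011, -0.002, 0.0]
[-0.001, 0.062, 0.005, 0.022, -0.002, 0.0]
[-0.001, 0.093, 0.01, 0.033, -0.002, 0.0]
[-0.001, 0.123, 0.018, 0.044, -0.002, 0.0]
[-0.001, 0.153, 0.028, 0.055, -0.002, 0.0]
[-0.001, 0.182, 0.041, 0.067, -0.002, 0.0]
[-0.001, 0.209, 0.056, 0.078, -0.002, 0.0]
[-0.001, 0.236, 0.074, 0.089, -0.002, 0.0]
[-0.001, 0.261, 0.093, 0.1, -0.002, 0.0]
[-0.001, 0.284, 0.114, 0.111, -0.002, 0.0]
```

>>> {"api": "play_rows", "payload": {"motion": [[[0, 0.03, 0.002, 0.011, 0, 0, 0], [0, 0.062, 0.005, 0.022, 0, 0, 0], [0, 0.093, 0.01, 0.033, 0, 0, 0], [0, 0.123, 0.018, 0.044, 0, 0, 0], [0, 0.153, 0.028, 0.055, 0, 0, 0], [0, 0.182, 0.041, 0.067, 0, 0, 0], [0, 0.209, 0.056, 0.078, 0, 0, 0], [0, 0.236, 0.074, 0.089, 0, 0, 0], [0, 0.261, 0.093, 0.1, 0, 0, 0], [0, 0.284, 0.114, 0.111, 0, 0, 0]]]}}

```text
time: 17.6
position: [0.5669, -0.0391, 0.2851]
tool_rot: [[0.989, 0.144, -0.02], [0.145, -0.975, 0.171], [0.005, -0.172, -0.985]]
wrist_force: [5.1, 2.2, 2.1]
width: 0.009
gripper_force: 21.1
```

```bash
python3 -c "
from h import *
arc(.9,.2,-10,-30)"
```

```text
t 17.6 w 0.008994564079834125 F [5.1 2.2 2.1]
[-0.001, 0.023, 0.013, 0.012, -0.001, 0.0]
[-0.001, 0.046, 0.027, 0.023, -0.001, 0.0]
[-0.001, 0.069, 0.043, 0.034, -0.001, 0.0]
[-0.001, 0.09, 0.06, 0.045, -0.001, 0.0]
[-0.002, 0.11, 0.079, 0.056, -0.001, 0.0]
[-0.002, 0.129, 0.099, 0.067, -0.001, 0.0]
[-0.002, 0.146, 0.121, 0.078, -0.001, 0.001]
[-0.002, 0.162, 0.144, 0.089, -0.001, 0.001]
[-0.002, 0.176, 0.168, 0.101, -0.001, 0.001]
[-0.002, 0.188, 0.192, 0.112, -0.001, 0.001]
```

>>> {"api": "play_rows", "payload": {"motion": [[[-0.001, 0.023, 0.013, 0.012, 0, 0, 0], [-0.001, 0.046, 0.027, 0.023, 0, 0, 0], [-0.001, 0.069, 0.043, 0.034, 0, 0, 0], [-0.001, 0.09, 0.06, 0.045, 0, 0, 0], [-0.002, 0.11, 0.079, 0.056, 0, 0, 0], [-0.002, 0.129, 0.099, 0.067, 0, 0, 0], [-0.002, 0.146, 0.121, 0.078, 0, 0, 0], [-0.002, 0.162, 0.144, 0.089, 0, 0, 0], [-0.002, 0.176, 0.168, 0.1, 0, 0, 0], [-0.002, 0.188, 0.192, 0.112, 0, 0, 0]]], "force": 40}}

```text
time: 18.6
position: [0.5799, -0.1294, 0.1519]
tool_rot: [[0.99, 0.128, -0.068], [0.144, -0.856, 0.496], [0.005, -0.5, -0.866]]
wrist_force: [9.2, 6.2, 0.7]
width: 0.0087
gripper_force: 39.1
```

```bash
python3 -c "
from h import *
s=telemetry.get_state();p,R=cap(.2,-30);print(s['tool_rot'].T@(s['position']-p)*1e3)
arc(.2,-.04,-30,-30)"
```

```text
[0.43572961 0.06118575 0.05327146]
t 18.6 w 0.008652428778168055 F [9.2 6.2 0.7]
[-0.001, 0.007, 0.007, -0.0, -0.002, 0.001]
[-0.001, 0.013, 0.014, -0.0, -0.002, 0.001]
[-0.001, 0.02, 0.021, -0.0, -0.002, 0.001]
[-0.001, 0.026, 0.028, -0.0, -0.002, 0.001]
[-0.001, 0.033, 0.036, -0.0, -0.002, 0.001]
[-0.001, 0.039, 0.043, -0.0, -0.002, 0.001]
[-0.001, 0.044, 0.051, -0.0, -0.002, 0.001]
[-0.001, 0.05, 0.059, -0.0, -0.002, 0.001]
[-0.001, 0.055, 0.067, -0.0, -0.002, 0.001]
[-0.001, 0.061, 0.075, -0.0, -0.002, 0.001]
```

>>> {"api": "play_rows", "payload": {"motion": [[[-0.001, 0.007, 0.007, 0, 0, 0, 0], [-0.001, 0.013, 0.014, 0, 0, 0, 0], [-0.001, 0.02, 0.021, 0, 0, 0, 0], [-0.001, 0.026, 0.028, 0, 0, 0, 0], [-0.001, 0.033, 0.036, 0, 0, 0, 0], [-0.001, 0.039, 0.043, 0, 0, 0, 0], [-0.001, 0.044, 0.051, 0, 0, 0, 0], [-0.001, 0.05, 0.059, 0, 0, 0, 0], [-0.001, 0.055, 0.067, 0, 0, 0, 0], [-0.001, 0.061, 0.075, 0, 0, 0, 0]]]}}

```text
time: 19.6
position: [0.5814, -0.1366, 0.1024]
tool_rot: [[0.989, 0.131, -0.067], [0.147, -0.853, 0.502], [0.008, -0.506, -0.862]]
wrist_force: [-5.5, 21.0, 78.8]
width: 0.0085
gripper_force: 49.6
```

```bash
python3 -c "
from h import *
s=telemetry.get_state()
for q in (0,-.04):
  p,R=cap(q,-30);print(q,(s['position']-p)@np.c_[D,Y,Z]*1e3)
print(s['wrist_force'],s['width'])
print('grip point z',(s['position']-.016*s['tool_rot'][:,2]))"
```

```text
0 [ 0.86877608  0.9973569  -1.77210636]
-0.04 [0.86877608 1.52332483 7.9330037 ]
[-5.49476507 20.97262455 78.75352308] 0.008491239682844222
grip point z [ 0.58251011 -0.144632    0.11617069]
```

The cap is on its stop: the bar is 116 mm above the bench with 79 N of reaction. I'll relax the push, open and retract.

>>> {"api": "play_rows", "payload": {"motion": [[[0, -0.004, -0.007, 0, 0, 0, 0], [0, -0.006, -0.011, 0, 0, 0, 0], [0, -0.006, -0.011, 0, 0, 0, 0.28], [0, -0.006, -0.011, 0, 0, 0, 0.28], [0, -0.006, -0.011, 0, 0, 0, 0.28], [0, -0.006, -0.011, 0, 0, 0, 0.28], [0, -0.006, -0.04, 0, 0, 0, 0.28], [0, -0.006, -0.09, 0, 0, 0, 0.28], [0, -0.006, -0.15, 0, 0, 0, 0.28], [0, -0.006, -0.2, 0, 0, 0, 0.28]]]}}

```text
time: 20.6
position: [0.5874, -0.1956, 0.2015]
tool_rot: [[0.989, 0.127, -0.071], [0.145, -0.857, 0.495], [0.002, -0.5, -0.866]]
wrist_force: [0.8, -0.2, 0.0]
width: 0.0237
gripper_force: 0.0
```

Run:
```python
from h import *
s=telemetry.get_state();print(s["position"],s["wrist_force"],s["width"])
c=calibration("wrist");im=read_camera("wrist");cv2.imwrite("pics/w10.png",im)
side=read_camera("side");cv2.imwrite("pics/side2.png",side)
V=cv2.cvtColor(im,cv2.COLOR_BGR2HSV)
for q in (0,.05,.1): print(q,[proj("wrist",handle(q)+k*D,c).round(1).tolist() for k in (0,.02)])
u,v=proj("wrist",handle(0)+.02*D,c).round().astype(int)
print(V[v,u-25:u+26,2].tolist())
```

```text
[ 0.58736084 -0.19562348  0.20146216] [ 0.7602163  -0.23616959  0.00513946] 0.023721086151897424
0 [[253.2, 193.9], [253.1, 171.2]]
0.05 [[244.5, 197.7], [244.2, 174.2]]
0.1 [[234.5, 201.7], [233.9, 177.3]]
[72, 65, 63, 60, 60, 62, 68, 74, 76, 79, 84, 93, 100, 100, 98, 93, 88, 86, 98, 120, 138, 148, 156, 159, 158, 153, 144, 134, 120, 103, 89, 84, 88, 89, 89, 87, 87, 87, 87, 88, 87, 88, 87, 86, 85, 83, 82, 78, 74, 72, 71]
```

The bar is at pixel 252 against 253 expected for a fully closed cap, about 0.006 rad, and the gripper is clear. I'll hand the job in.

```bash
python3 -c "
from cell import arm
print(arm.finish_job())"
```

```text
the job is handed in; nothing more can be done
None
```

I pressed both rollers into their pockets, closed the cap gently onto its stop (about 0.006 rad by the last camera check), and handed the job in at about 21 s. The hand-in returned no verdict.

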